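# Twist-lock the stem grid into the zinc flower planter

## Task

Fit the green stem grid into the mouth of the zinc planter: set it on the white collar, turn it while pressing only lightly until its two lugs drop through the notches, then turn it clockwise (seen from above) as far as it goes to lock it. Never squash the sprung collar flat, leave it locked and let go, and do not disturb the other things on the table.

Things in the scene. Friction and masses are not known exactly. Their poses are not given: they have to be found in the camera images.
- grid: Green plastic stem grid, loose, about 0.3 kg, standing on the table lugs down. A disc 82 mm across, 12 mm thick, with black holes; two opposite lugs (yellow ends) reach out along its x axis to 62 mm from the centre, 20 mm wide in y, 8 mm thick, undersides level with the disc's. Origin: centre of the underside; z up. A half turn about z gives the same part.
- handle (a point): Middle of the grid's orange handle bar, 56 mm above the grid's underside. The bar is 80 mm long along the grid's x, 14 mm wide in y, from 48 to 64 mm above the underside, on two posts at x = +-32 mm. Grip it across y.
- pot: Round zinc planter, heavy and fixed, 176 mm across and 101 mm high at the rim, two ear handles outside at its +x and -x. Origin: centre of the underside, z up. The white collar in its mouth has two opposite notches (dark gaps) on a line through the centre, turned from the pot's x axis by an unknown angle, at most 0.5 rad either way: not reported; see it or find it by turning.
- mouth (a point): Centre of the collar's flat top, 104 mm above the pot's underside. Round opening 88 mm across; notches 28 mm wide, out to 68 mm from the centre. Off the notches the grid rests on the collar, underside 104 mm above the pot's underside; with lugs within 0.05 rad of the notches it can go down 18 mm (underside at 86 mm, handle top 46 mm above the collar), lugs in the black ring's pockets.
- seat (a joint): How far the white collar (with everything in it) is pressed down into the pot on its spring, m: 0 up, 0.008 squashed flat. About 0.6 N starts to move it, then 2 N per mm; about 14 N presses it 7 mm, the most it may take. The grid's own weight presses it 1 to 2 mm.
- ring (a joint): Turn of the black pocket ring under the collar, rad: 0 pockets under the notches (start), grows clockwise from above to a stop at 0.6, where the lugs are held under the collar. Turns with about 0.12 N m and stays where left; the lugs have up to 0.07 rad of play in its pockets.
- spool: Thread spool, white with green foot and tip, 53 mm across, 115 mm tall, standing on the table; origin at its foot. Bystander.
- twine: Brown twine roll, 72 mm across, 70 mm tall, standing; origin at its foot. Bystander.
- mug: Blue ceramic mug, 80 mm across, 95 mm tall, handle at its +y; origin at its foot. Bystander.
- jar: Amber glass jar with green lid, 70 mm across, 110 mm tall; origin at its foot. Bystander.
- cross: Cross of two wooden slats, 300 by 170 mm, 28 mm high, lying flat; origin under its long slat's middle. Bystander.
- secateurs: Red-handled secateurs, about 170 mm long, 16 mm high, lying flat; origin at the pivot. Bystander.
There are look-alikes about, which are no part of the job. Leave any purple look-alike of the grid alone.

How it is judged:
On the way:
1. the grid's lugs have dropped through the notches (z of grid in the frame of pot below 0.091 m and horizontal distance between grid and mouth below 0.007 m and value of joint ring below 0.4 rad), for 0.1 s.
At the end, for the whole second after the job is handed in: The grid lies level in the planter's mouth (within 7 mm of its centre, 0.07 rad of level), its underside less than 91 mm above the pot's underside, with the pocket ring turned clockwise beyond 0.5 rad, at rest and released (z of grid in the frame of pot below 0.091 m and horizontal distance between grid and mouth below 0.007 m and angle between grid's own z axis and vertical below 0.07 rad and value of joint ring above 0.5 rad and linear speed of grid below 0.02 m/s); the robot touches nothing.
It fails at once if the sprung collar is squashed (pressed down more than 7 mm) (value of joint seat above 0.007 m).
It fails at once if a bystander is moved more than 30 mm or tipped over (distance of any of spool, twine, mug, jar, cross, secateurs from where it was at the start of the episode above 0.03 m or angle between any of spool, twine, mug, jar's own z axis and vertical above 0.5 rad).
It also fails if it takes over 61 s, if anything falls off the work surface, if the arm or the gripper's body presses on something with over 40 N, if the wrist force passes 120 N, or if a joint passes its speed limit or range.

## Robot

A 7-joint arm with a two-finger parallel gripper is mounted at the origin on the work surface. World frame = base frame: x ahead of the robot, y to its left, z up, the work surface at z = 0. Lengths are in m, angles in rad, forces in N, time in s.
With the tool pointing down it reaches from about 0.425 to 0.875 m from the base axis. Payload 4.7 kg.
Tool frame: the origin (TCP) lies midway between the tips of the shut fingers; the grasp point (between the pads) lies 19 mm behind it; z points along the fingers, y is the line along which they close (so a half turn about z gives the same grasp; the last joint's range is limited). The gripper opens to 87 mm and grips with 3 to 60 N. Pads are 19 mm wide; open, the fingers measure 117 mm over their backs; the gripper's body (75 mm by 190 mm) begins 51 mm behind the grasp point.
Start: joints at [-1.119, 0.321, -0.07, 1.45, 0.023, 1.371, -0.057], TCP at [0.276, 0.589, 0.223] pointing down, gripper open.
Joint ranges: [-2.86, 2.86], [-0.3, 2.09], [-1.38, 1.24], [0.06, 2.45], [-1.56, 4.7], [0.09, 2.05], [-2.69, 2.69]. Speed limits (rad/s): [2.57, 2.57, 3.14, 3.14, 3.14, 3.14, 3.14].

## Interface

Orientations are given as a rotation vector (axis times angle).
In Python, from bench import ctrl, get_image, calibration gives the robot as it stands.
- The arm moves only by the tool apply_moves, never from a script. Its arguments are lists of equal length, an entry for each row: "dp": the shift along the tool's x, y, z in m, a list of three; "twist": the turn, a rotation vector about the tool's x, y, z in rad, a list of three; "fingers": the closure, from 0 (fully open) to 1 (shut). In form: {"dp": [[dx, dy, dz], ...], "twist": [[ax, ay, az], ...], "fingers": [fingers, ...]}. A call has 1 to 10 rows; each row shifts and turns the commanded pose from where the row before left it, along the tool's axes as they then stand; what a row does not reach is not made up. A row lasts 1/10 s, in which the tool goes at most 50 mm and 8.59 degrees, less where a joint would pass 70% of its speed; a pose out of reach is approached as far as the arm can. A call is refused whole if a number of a shift passes 0.05 or a number of a turn 0.15, either way. A call with a gripper value outside its range is refused whole. The fingers move at their own pace and stop on an object; "newtons" is the grip in N (left out, the last holds). Time passes only in rows, so rows that do not move let the fingers close. It gives the time, the measured TCP pose, the force, the opening and the grip force at its end, in the units of the state.
- ctrl.get_state(): the state, without advancing time (a new reading comes with each control period).
- get_image(name): name is "scene" or "top" or "wrist"; returns the picture (384x512x3 uint8, red, green, blue); there is no depth.
- calibration(name): a dict with "fx", "fy", "cx", "cy" (pixels), "eye" and "attitude" of the camera in the world; the wrist camera has in their place "hand_eye" (4x4, takes a point from camera to tool coordinates, whose origin is the TCP and whose axes are the flange's). Camera axes: x right, y up, looking along -z (the intrinsics and any distortion apply to the point x, -y, -z); pixel columns grow to the right and rows downward; lengths in m; the calibration is good to about 2 mm. A picture is of the moment at which its call begins: read the wrist's pose just before it. calibration takes no time and is no camera call.
- ctrl.close_job(): hands the job in; it is judged then, once.
The state is a dict: "time": time; "joint_positions": joint angles; "qd": joint speeds; "joint_torque": joint torques, N m; "position": TCP position; "tool_rot": TCP orientation; "ft_force": force on the tool from outside, world axes, zero at the start; "torque": the same for the moment, N m; "grip_width": opening from 0.0 (shut) to 1.0 (fully open); "grip_force": force on a finger pad.
Only numpy, scipy, OpenCV 4.12 (cv2) and the standard library are available. Lean on these libraries where they do the work, as an engineer would, in place of code of your own. Each camera call takes 0.05 s, during which the arm holds its last target. There are 200 camera calls.

## Working session

There is one attempt and no reset: what is moved stays moved. The work goes in short steps, Python scripts to look and compute and a tool call to move; the robot and the scene stay as the last step left them, time stands still between calls to the robot, and variables do not carry over. Pictures are saved under pics/ and viewed, at most 10 in all, crops included, and the job is handed in when it is done.

Besides the shell and the picture viewer there is one more tool, called after "Emit:" in YAML: its name, and indented under it one key for each argument. apply_moves: Moves the arm, as the interface text tells. Its arguments: {"type":"object","properties":{"dp":{"type":"array"},"twist":{"type":"array"},"fingers":{"type":"array"},"newtons":{"type":"number"}},"required":["dp","twist","fingers"]}

```bash
mkdir -p pics; ls; python3 - <<'E'
from bench import ctrl,get_image,calibration
import cv2,numpy as np
for n in("scene","top","wrist"):
    c=calibration(n);print(n,{k:np.round(np.array(v),4).tolist() if not isinstance(v,str) else v for k,v in c.items()})
s=ctrl.get_state();print(s)
a=get_image("top");b=get_image("scene")
cv2.imwrite("pics/top.png",a[:,:,::-1]);cv2.imwrite("pics/scene.png",b[:,:,::-1])
E
```

```text
pics
scene {'fx': 465.2346, 'fy': 465.2346, 'cx': 255.7023, 'cy': 186.9947, 'eye': [1.4237, 0.7755, 1.3344], 'attitude': [0.3917, 0.8554, 2.1636]}
top {'fx': 353.948, 'fy': 353.948, 'cx': 253.8493, 'cy': 190.3817, 'eye': [0.4723, 0.0102, 1.3607], 'attitude': [0.0311, -0.0439, -1.5421]}
wrist {'fx': 318.3469, 'fy': 318.3469, 'cx': 259.016, 'cy': 189.3118, 'hand_eye': [[-0.0001, 0.9626, 0.271, 0.075], [1.0, 0.0001, 0.0001, -0.0001], [0.0001, 0.271, -0.9626, -0.1619], [0.0, 0.0, 0.0, 1.0]]}
{'time': 0.0, 'joint_positions': array([-1.11891655,  0.32182939, -0.07011085,  1.45166129,  0.02256674,
        1.37077721, -0.05689785]), 'qd': array([ 0.00119193,  0.00030078, -0.00091905, -0.00101427,  0.00033037,
       -0.00102232, -0.00058228]), 'joint_torque': array([-3.73310002e-05, -4.91282988e+01, -4.03929306e-01, -3.12531388e+01,
       -6.40424690e-02,  4.35093138e-02,  1.66163468e-04]), 'position': array([0.27534358, 0.58820162, 0.22146443]), 'tool_rot': array([-6.82029711e-01, -3.06630049e+00,  2.91281013e-03]), 'ft_force': array([0.20417916, 0.10211984, 0.44728802]), 'torque': array([0.03478121, 0.02074673, 0.00402086]), 'grip_force': 0.0, 'grip_width': 0.9999953314627943}
```

View pics/top.png

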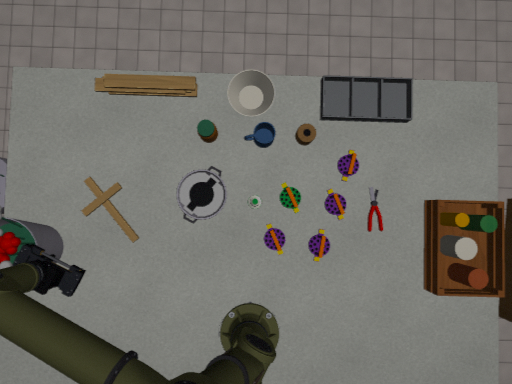

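View pics/scene.png

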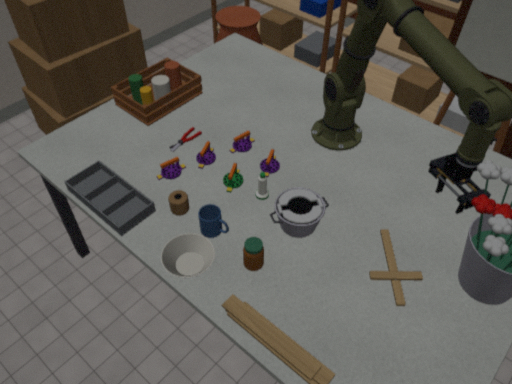

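The top view shows the green grid at about (290,197), with its bar running upper-left to lower-right. The pot is at (201,194) with ears at (215,172) and (188,217), and the spool stands between them at (254,202). I'll measure these next.

```bash
cat > h.py <<'E'
from bench import ctrl,get_image,calibration
import cv2,numpy as np
from scipy.spatial.transform import Rotation as R
def cam(name,s=None):
    c=calibration(name)
    if name=="wrist":
        s=s or ctrl.get_state();H=np.array(c["hand_eye"]);Rt=R.from_rotvec(s["tool_rot"]).as_matrix()
        return c,Rt@H[:3,3]+s["position"],Rt@H[:3,:3]
    return c,np.array(c["eye"]),R.from_rotvec(c["attitude"]).as_matrix()
def ray(k,uv,z):
    c,e,M=k;uv=np.atleast_2d(uv).astype(float)
    d=np.c_[(uv[:,0]-c["cx"])/c["fx"],-(uv[:,1]-c["cy"])/c["fy"],-np.ones(len(uv))]@M.T
    return e+d*((z-e[2])/d[:,2])[:,None]
def mask(im,lo,hi):
    return cv2.inRange(cv2.cvtColor(im,cv2.COLOR_RGB2HSV),lo,hi)
def pts(m):return np.argwhere(m)[:,::-1]
E
python3 - <<'E'
from h import *
im=cv2.imread("pics/top.png")[:,:,::-1].copy();k=cam("top")
def roi(m,x0,x1,y0,y1):
    o=np.zeros_like(m);o[y0:y1,x0:x1]=m[y0:y1,x0:x1];return o
g=roi(mask(im,(40,120,50),(80,255,255)),274,306,180,215)
o=roi(mask(im,(5,150,120),(17,255,255)),274,306,180,215)
y=roi(mask(im,(20,150,120),(32,255,255)),274,306,175,218)
for n,m,z in(("green",g,.012),("bar",o,.064),("lug",y,.008)):
    p=ray(k,pts(m),z)[:,:2];c=p.mean(0);u,s,v=np.linalg.svd(p-c);print(n,len(p),c,(p.min(0)+p.max(0))/2,"ang",np.arctan2(v[0,1],v[0,0]),np.ptp((p-c)@v.T,axis=0))
crop=im[160:230,165:305];cv2.imwrite("pics/crop.png",cv2.resize(crop,None,fx=5.7,fy=5.7,interpolation=cv2.INTER_CUBIC)[:,:,::-1])
print("pot rough",ray(k,[[201.5,194],[215,172],[188,217],[254,202]],.101))
E
```

```text
green 204 [ 0.51401365 -0.13578514] [ 0.5122961 -0.1384913] ang -1.0153224621908248 [0.07877158 0.08823601]
bar 69 [ 0.51421485 -0.13817881] [ 0.51608003 -0.13824174] ang -2.662907855474587 [0.07698982 0.01291096]
lug 38 [ 0.51150108 -0.14091704] [ 0.51409468 -0.13892588] ang -2.666078163108958 [0.11969224 0.0217249 ]
pot rough [[ 0.51462451  0.18652067  0.101     ]
 [ 0.59451016  0.14119063  0.101     ]
 [ 0.43173115  0.23142101  0.101     ]
 [ 0.49147526 -0.00094811  0.101     ]]
```

View pics/crop.png

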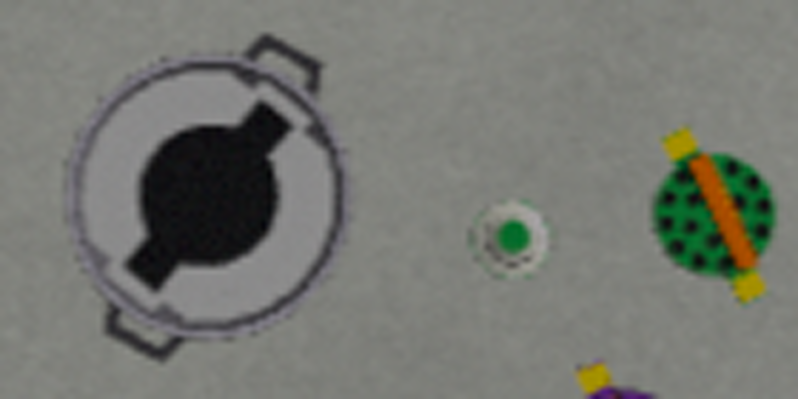

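The crop shows the notches clearly at crop pixels (268,128) and (152,265), and the round opening is centred at about (208,195). I'll work out the angles from the dark mask.

```bash
python3 - <<'E'
from h import *
im=cv2.imread("pics/top.png")[:,:,::-1].copy();k=cam("top")
v=im.max(2);m=np.zeros_like(v);m[172:216,182:221]=(v[172:216,182:221]<60)*255
n,l,st,ce=cv2.connectedComponentsWithStats(m);i=1+np.argmax(st[1:,4]);m=(l==i)
p=ray(k,pts(m),.104)[:,:2];c=p.mean(0);u,s,w=np.linalg.svd(p-c,full_matrices=False)
print(len(p),c,(p.min(0)+p.max(0))/2,np.arctan(w[0,1]/w[0,0]),np.ptp((p-c)@w.T,axis=0))
r=np.linalg.norm(p-c,axis=1);q=p[r>.05]-c;print(len(q),0.5*np.angle(np.sum((q@[1,1j])**2)))
# collar+rim light region
lab=((l!=i)&(im.min(2)>0))
# scene camera for cross check
b=cv2.imread("pics/scene.png")[:,:,::-1].copy();k2=cam("scene")
v=b.max(2);m=np.zeros_like(v);m[190:220,280:325]=(v[190:220,280:325]<45)*255
n,l,st,ce=cv2.connectedComponentsWithStats(m);i=1+np.argmax(st[1:,4]);P=pts(l==i);p=ray(k2,P,.104)[:,:2];print("scene",len(p),p.mean(0),(p.min(0)+p.max(0))/2)
m=mask(b,(5,150,120),(17,255,255));m2=np.zeros_like(m);m2[160:182,225:245]=m[160:182,225:245];p=ray(k2,pts(m2),.06)[:,:2];print("scene bar",len(p),p.mean(0))
s=ctrl.get_state();print(R.from_rotvec(s["tool_rot"]).as_matrix().round(3))
E
```

```text
551 [0.51531347 0.18767525] [0.51466197 0.18777727] -0.6261280675455451 [0.13218215 0.08333663]
66 -0.6444559560802092
scene 341 [0.51633413 0.18529332] [0.51646957 0.18383782]
scene bar 30 [ 0.51313281 -0.14353787]
[[-0.906  0.424 -0.001]
 [ 0.424  0.906 -0.002]
 [-0.    -0.002 -1.   ]]
```

Emit:
apply_moves:
  dp:
    - [-0.0292, -0.0309, 0]
    - [-0.0292, -0.0309, 0]
    - [-0.0292, -0.0309, 0]
    - [-0.0292, -0.0309, 0]
    - [-0.0292, -0.0309, 0]
    - [-0.0292, -0.0309, 0]
    - [-0.0292, -0.0309, 0]
    - [-0.0292, -0.0309, 0]
    - [-0.0292, -0.0309, 0]
  twist:
    - [0, 0, 0]
    - [0, 0, 0]
    - [0, 0, 0]
    - [0, 0, 0]
    - [0, 0, 0]
    - [0, 0, 0]
    - [0, 0, 0]
    - [0, 0, 0]
    - [0, 0, 0]
  fingers: [0, 0, 0, 0, 0, 0, 0, 0, 0]

```text
time: 1.0
position: [0.3958, 0.2235, 0.2223]
tool_rot: [-0.682, -3.066, 0.0]
ft_force: [0.9, -0.0, 0.6]
grip_width: 0.999
grip_force: 0.0
```

Emit:
apply_moves:
  dp:
    - [-0.0292, -0.0309, 0]
    - [-0.0292, -0.0309, 0]
    - [-0.0292, -0.0309, 0]
    - [-0.0292, -0.0309, 0]
    - [-0.0292, -0.0309, 0]
    - [-0.0292, -0.0309, 0]
    - [-0.0292, -0.0309, 0]
    - [-0.0292, -0.0309, 0]
    - [-0.0292, -0.0309, 0]
  twist:
    - [0, 0, 0]
    - [0, 0, 0]
    - [0, 0, 0]
    - [0, 0, 0]
    - [0, 0, 0]
    - [0, 0, 0]
    - [0, 0, 0]
    - [0, 0, 0]
    - [0, 0, 0]
  fingers: [0, 0, 0, 0, 0, 0, 0, 0, 0]

```text
time: 1.9
position: [0.5159, -0.1394, 0.2224]
tool_rot: [0.682, 3.067, 0.001]
ft_force: [0.5, -0.1, 0.1]
grip_width: 1.003
grip_force: 0.0
```

Emit:
apply_moves:
  dp:
    - [0, 0, 0]
    - [0, 0, 0]
    - [0, 0, 0]
    - [0, 0, 0]
    - [0, 0, 0]
    - [0, 0, 0]
    - [0, 0, 0]
    - [0, 0, 0]
  twist:
    - [0, 0, -0.131]
    - [0, 0, -0.131]
    - [0, 0, -0.131]
    - [0, 0, -0.131]
    - [0, 0, -0.131]
    - [0, 0, -0.131]
    - [0, 0, -0.131]
    - [0, 0, 0]
  fingers: [0, 0, 0, 0, 0, 0, 0, 0]

```text
time: 2.7
position: [0.5156, -0.1378, 0.2222]
tool_rot: [0.746, -3.051, -0.0]
ft_force: [-0.3, 0.4, -0.5]
grip_width: 0.999
grip_force: 0.0
```

```bash
cat > w.py <<'E'
from h import *
s=ctrl.get_state();im=get_image("wrist");k=cam("wrist",s)
M=R.from_rotvec(s["tool_rot"]).as_matrix()
print(s["time"],s["position"].round(4),"yawx",np.arctan2(M[1,0],M[0,0]),"j7",s["joint_positions"][6],"z",M[:,2].round(3))
E
python3 - <<'E'
from w import *
cv2.imwrite("pics/w1.png",im[:,:,::-1])
for n,lo,hi,z in(("bar",(5,150,100),(17,255,255),.064),("lug",(20,150,100),(32,255,255),.008),("green",(40,120,40),(80,255,255),.012)):
    P=pts(mask(im,lo,hi));p=ray(k,P,z)[:,:2];p=p[np.linalg.norm(p-[.514,-.139],axis=1)<.075]
    c=p.mean(0);u,sv,v=np.linalg.svd(p-c,full_matrices=False);print(n,len(p),c,(p.min(0)+p.max(0))/2,np.arctan(v[0,1]/v[0,0]),np.ptp((p-c)@v.T,axis=0))
E
```

```text
2.7 [ 0.5156 -0.1378  0.2222] yawx -2.6620210190579865 j7 2.304257428352535 z [-0.001  0.    -1.   ]
bar 1023 [ 0.51198845 -0.14203731] [ 0.51360179 -0.14153733] 0.47522831158385703 [0.0788524  0.01364028]
lug 298 [ 0.48829367 -0.15366839] [ 0.51425117 -0.14068041] 0.483697893073799 [0.12029815 0.01989282]
green 2007 [ 0.51077726 -0.1422613 ] [ 0.51421217 -0.14107069] -1.0208864771893715 [0.07977509 0.12322078]
```

View pics/w1.png

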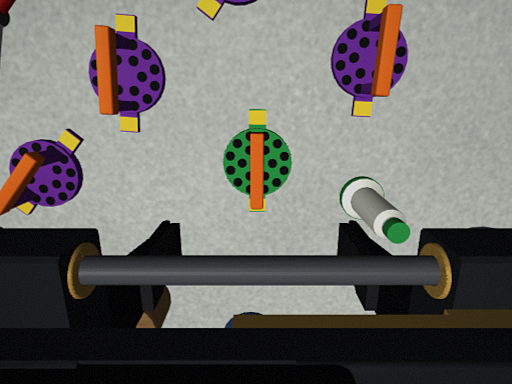

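The wrist view shows the green grid upright at pixel (258,160) with its bar centred between the fingers, and the spool well to the right at (390,220). Measured centre is (0.5138, -0.1412). I'll descend and grip.

Emit:
apply_moves:
  dp:
    - [0.0032, -0.0022, 0.03]
    - [0, 0, 0.035]
    - [0, 0, 0.035]
    - [0, 0, 0.035]
    - [0, 0, 0.03]
    - [0, 0, 0.018]
    - [0, 0, 0]
    - [0, 0, 0]
  twist:
    - [0, 0, 0]
    - [0, 0, 0]
    - [0, 0, 0]
    - [0, 0, 0]
    - [0, 0, 0]
    - [0, 0, 0]
    - [0, 0, 0]
    - [0, 0, 0]
  fingers: [0, 0, 0, 0, 0, 0, 0, 0]

```text
time: 3.55
position: [0.5141, -0.1414, 0.0398]
tool_rot: [0.743, -3.052, 0.0]
ft_force: [0.1, -0.8, 0.2]
grip_width: 0.998
grip_force: 0.0
```

Emit:
apply_moves:
  dp:
    - [0, 0, 0]
    - [0, 0, 0]
    - [0, 0, 0]
    - [0, 0, 0]
    - [0, 0, 0]
    - [0, 0, 0]
    - [0, 0, 0]
    - [0, 0, 0]
    - [0, 0, 0]
    - [0, 0, 0]
  twist:
    - [0, 0, 0]
    - [0, 0, 0]
    - [0, 0, 0]
    - [0, 0, 0]
    - [0, 0, 0]
    - [0, 0, 0]
    - [0, 0, 0]
    - [0, 0, 0]
    - [0, 0, 0]
    - [0, 0, 0]
  fingers: [1, 1, 1, 1, 1, 1, 1, 1, 1, 1]
  newtons: 30

```text
time: 4.55
position: [0.514, -0.1413, 0.0395]
tool_rot: [0.746, -3.052, -0.0]
ft_force: [-0.3, -0.3, 0.4]
grip_width: 0.17
grip_force: 0.0
```

Emit:
apply_moves:
  dp:
    - [0, 0, 0]
    - [0, 0, 0]
    - [0, 0, 0]
    - [0, 0, 0]
    - [0, 0, -0.01]
    - [0, 0, -0.03]
    - [0, 0, -0.04]
    - [0, 0, -0.04]
    - [0, 0, -0.04]
    - [0, 0, 0]
  twist:
    - [0, 0, 0]
    - [0, 0, 0]
    - [0, 0, 0]
    - [0, 0, 0]
    - [0, 0, 0]
    - [0, 0, 0]
    - [0, 0, 0]
    - [0, 0, 0]
    - [0, 0, 0]
    - [0, 0, 0]
  fingers: [1, 1, 1, 1, 1, 1, 1, 1, 1, 1]

```text
time: 5.55
position: [0.5173, -0.1424, 0.2059]
tool_rot: [-0.742, 3.042, -0.005]
ft_force: [1.6, -0.7, -2.2]
grip_width: 0.161
grip_force: 30.0
```

Emit:
apply_moves:
  dp:
    - [0, 0, -0.03]
    - [-0.0243, 0.0253, -0.01]
    - [-0.0243, 0.0253, -0.01]
    - [-0.0243, 0.0253, -0.01]
    - [-0.0243, 0.0253, -0.01]
    - [-0.0243, 0.0253, -0.01]
    - [-0.0243, 0.0253, -0.01]
    - [-0.0243, 0.0253, -0.01]
    - [-0.0243, 0.0253, 0]
    - [0, 0, 0]
  twist:
    - [0, 0, 0]
    - [0, 0, 0]
    - [0, 0, 0]
    - [0, 0, 0]
    - [0, 0, 0]
    - [0, 0, 0]
    - [0, 0, 0]
    - [0, 0, 0]
    - [0, 0, 0]
    - [0, 0, 0]
  fingers: [1, 1, 1, 1, 1, 1, 1, 1, 1, 1]

```text
time: 6.55
position: [0.5925, 0.1355, 0.2977]
tool_rot: [0.759, -3.047, -0.005]
ft_force: [-0.3, 0.3, -3.4]
grip_width: 0.152
grip_force: 30.0
```

Emit:
apply_moves:
  dp:
    - [0, 0, 0]
    - [0, 0, 0]
    - [0, 0, 0]
    - [0, 0, 0]
    - [0, 0, 0]
    - [0, 0, 0]
    - [0, 0, 0]
    - [0, 0, 0]
    - [0, 0, 0]
    - [0, 0, 0]
  twist:
    - [0, 0, 0.139]
    - [0, 0, 0.139]
    - [0, 0, 0.139]
    - [0, 0, 0.139]
    - [0, 0, 0.139]
    - [0, 0, 0.139]
    - [0, 0, 0.139]
    - [0, 0, 0.139]
    - [0, 0, 0]
    - [0, 0, 0]
  fingers: [1, 1, 1, 1, 1, 1, 1, 1, 1, 1]

```text
time: 7.55
position: [0.5927, 0.1276, 0.2989]
tool_rot: [-0.973, -2.986, 0.001]
ft_force: [-0.5, 0.1, -2.8]
grip_width: 0.159
grip_force: 30.0
```

```bash
python3 - <<'E'
from w import *
cv2.imwrite("pics/w2.png",im[:,:,::-1])
E
```

```text
7.55 [0.5927 0.1276 0.2989] yawx 2.5118747823066085 j7 0.7775253254063703 z [-0.001 -0.    -1.   ]
```

View pics/w2.png

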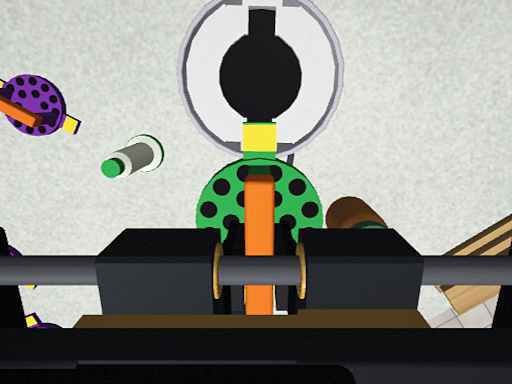

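The wrist view shows the collar opening centred near (260,77), with the far notch straight up at (262,22). The held grid's lug is at (259,138), in line with the notch. I'll fit the opening, and the held grid too.

```bash
python3 - <<'E'
from h import *
s=ctrl.get_state();k=cam("wrist",s);im=cv2.imread("pics/w2.png")[:,:,::-1].copy()
M=R.from_rotvec(s["tool_rot"]).as_matrix()
m=np.zeros(im.shape[:2],np.uint8);m[8:119,200:320]=(im[8:119,200:320].max(2)<70)
n,l,st,_=cv2.connectedComponentsWithStats(m);i=1+np.argmax(st[1:,4]);m=(l==i).astype(np.uint8)
e=pts(m-cv2.erode(m,np.ones((3,3),np.uint8)));p=ray(k,e,.104)[:,:2]
c=np.array([.515,.186])
for _ in range(15):
    r=np.linalg.norm(p-c,axis=1);a=(e[:,1]<110)&(abs(r-.044)<.004)
    A=np.c_[2*p[a],np.ones(a.sum())];x=np.linalg.lstsq(A,(p[a]**2).sum(1),rcond=None)[0];c=x[:2]
print("mouth",c,"r",np.sqrt(x[2]+c@c),a.sum())
q=ray(k,pts(m),.104)[:,:2];q=q[np.linalg.norm(q-c,axis=1)>.05]-c;d=q.mean(0);print("notch ang",np.arctan2(d[1],d[0]),len(q))
# notch width-sides centre
for nm,lo,hi,h in(("lug",(22,120,100),(33,255,255),.008),("bar",(5,150,100),(17,255,255),.064)):
    mm=mask(im,lo,hi);mm[:100]=0;mm[230:]=0;mm[:,:235]=0;mm[:,285:]=0
    p=ray(k,pts(mm),s["position"][2]-.0395+h)-s["position"];p=p@M
    print(nm,"tool xy mean",p.mean(0),p.min(0),p.max(0))
print("TCP",s["position"], "delta tool",M.T@np.r_[c-s["position"][:2],0])
E
```

```text
mouth [0.51379362 0.18596573] r 0.04259635947081222 249
notch ang 2.4843099421489097 433
lug tool xy mean [ 0.05278238 -0.00041609  0.031531  ] [ 0.00397324 -0.01008374  0.03150646] [0.0609961  0.00943271 0.03154392]
bar tool xy mean [ 0.02997513 -0.00027651 -0.02448239] [ 0.01712868 -0.00727056 -0.02449541] [ 0.0428653   0.0064877  -0.02447092]
TCP [0.59282887 0.12771566 0.29904186] delta tool [9.81804171e-02 4.94484402e-04 5.65278124e-05]
```

Emit:
apply_moves:
  dp:
    - [0.033, 0.0005, 0]
    - [0.033, 0, 0]
    - [0.032, 0, 0]
    - [0, 0, 0.03]
    - [0, 0, 0.04]
    - [0, 0, 0.04]
    - [0, 0, 0.025]
    - [0, 0, 0.012]
    - [0, 0, 0]
    - [0, 0, 0]
  twist:
    - [0, 0, 0.017]
    - [0, 0, 0]
    - [0, 0, 0]
    - [0, 0, 0]
    - [0, 0, 0]
    - [0, 0, 0]
    - [0, 0, 0]
    - [0, 0, 0]
    - [0, 0, 0]
    - [0, 0, 0]
  fingers: [1, 1, 1, 1, 1, 1, 1, 1, 1, 1]

```text
time: 8.6
position: [0.5161, 0.1874, 0.1539]
tool_rot: [1.002, 2.976, 0.002]
ft_force: [-0.3, -0.1, -2.8]
grip_width: 0.157
grip_force: 30.0
```

```bash
python3 - <<'E'
from w import *
print((s["position"][:2]-[.5138,.1860]).round(4), s["ft_force"],s["torque"])
cv2.imwrite("pics/w3.png",im[:,:,::-1])
E
```

```text
8.6 [0.5161 0.1874 0.1539] yawx 2.4923198752134326 j7 0.5943216281506218 z [ 0.002  0.001 -1.   ]
[0.0023 0.0014] [-0.27932743 -0.1334999  -2.76938746] [ 0.0029102  -0.03640037  0.06759704]
```

Emit:
apply_moves:
  dp:
    - [0.001, -0.0025, 0]
    - [0, 0, 0]
    - [0, 0, 0.004]
    - [0, 0, 0.004]
    - [0, 0, 0.002]
    - [0, 0, 0.002]
    - [0, 0, 0]
    - [0, 0, 0]
  twist:
    - [0, 0, 0]
    - [0, 0, 0]
    - [0, 0, 0]
    - [0, 0, 0]
    - [0, 0, 0]
    - [0, 0, 0]
    - [0, 0, 0]
    - [0, 0, 0]
  fingers: [1, 1, 1, 1, 1, 1, 1, 1]

```text
time: 9.45
position: [0.5128, 0.1858, 0.1405]
tool_rot: [-1.003, -2.977, 0.0]
ft_force: [1.0, 0.8, -2.5]
grip_width: 0.16
grip_force: 30.0
```

```bash
python3 - <<'E'
from w import *
print((s["position"][:2]-[.5138,.1860]).round(4), s["ft_force"],s["torque"])
E
```

```text
9.45 [0.5128 0.1858 0.1405] yawx 2.4918968184160515 j7 0.5974184465104427 z [-0. -0. -1.]
[-0.001  -0.0002] [ 0.9617598   0.82245568 -2.49193245] [ 0.00094498 -0.03770542  0.00495631]
```

Emit:
apply_moves:
  dp:
    - [0, 0, 0.002]
    - [0, 0, 0.002]
    - [0, 0, 0]
    - [0, 0, 0]
  twist:
    - [0, 0, 0]
    - [0, 0, 0]
    - [0, 0, 0]
    - [0, 0, 0]
  fingers: [1, 1, 1, 1]

```text
time: 9.9
position: [0.5128, 0.1858, 0.1365]
tool_rot: [-1.003, -2.977, 0.0]
ft_force: [0.3, 0.6, -2.0]
grip_width: 0.155
grip_force: 30.0
```

Emit:
apply_moves:
  dp:
    - [0, 0, 0.002]
    - [0, 0, 0.002]
    - [0, 0, 0.001]
    - [0, 0, 0]
    - [0, 0, 0]
  twist:
    - [0, 0, 0]
    - [0, 0, 0]
    - [0, 0, 0]
    - [0, 0, 0]
    - [0, 0, 0]
  fingers: [1, 1, 1, 1, 1]

```text
time: 10.4
position: [0.5128, 0.1858, 0.1316]
tool_rot: [1.003, 2.977, 0.0]
ft_force: [0.4, -0.4, -2.4]
grip_width: 0.155
grip_force: 30.0
```

Emit:
apply_moves:
  dp:
    - [0, 0, 0.002]
    - [0, 0, 0.002]
    - [0, 0, 0.001]
    - [0, 0, 0]
    - [0, 0, 0]
  twist:
    - [0, 0, 0]
    - [0, 0, 0]
    - [0, 0, 0]
    - [0, 0, 0]
    - [0, 0, 0]
  fingers: [1, 1, 1, 1, 1]

```text
time: 10.9
position: [0.5128, 0.1858, 0.1265]
tool_rot: [-1.003, -2.977, 0.0]
ft_force: [-0.6, -0.7, -2.9]
grip_width: 0.157
grip_force: 30.0
```

Emit:
apply_moves:
  dp:
    - [0, 0, 0.001]
    - [0, 0, 0.0005]
    - [0, 0, 0]
    - [0, 0, 0]
  twist:
    - [0, 0, 0]
    - [0, 0, 0]
    - [0, 0, 0]
    - [0, 0, 0]
  fingers: [1, 1, 1, 1]

```text
time: 11.3
position: [0.5131, 0.1858, 0.1253]
tool_rot: [1.003, 2.977, 0.001]
ft_force: [0.7, -0.4, -1.6]
grip_width: 0.158
grip_force: 30.0
```

Emit:
apply_moves:
  dp:
    - [0, 0, 0]
    - [0, 0, 0]
    - [0, 0, 0]
    - [0, 0, 0]
    - [0, 0, 0]
  twist:
    - [0, 0, 0.05]
    - [0, 0, 0.05]
    - [0, 0, 0.05]
    - [0, 0, 0]
    - [0, 0, 0]
  fingers: [1, 1, 1, 1, 1]

```text
time: 11.8
position: [0.5131, 0.1861, 0.1253]
tool_rot: [1.221, 2.894, 0.001]
ft_force: [0.7, 1.0, -1.1]
grip_width: 0.162
grip_force: 30.0
```

```bash
python3 - <<'E'
from w import *
print((s["position"][:2]-[.5138,.1860]).round(4), s["ft_force"],s["torque"])
E
```

```text
11.8 [0.5131 0.1861 0.1253] yawx 2.342923472367335 j7 0.45834414780666954 z [ 0.001  0.001 -1.   ]
[-0.0007  0.0001] [ 0.72421751  1.0246105  -1.06005587] [ 0.19064951 -0.14497337 -0.05737864]
```

Turning freely. I'll continue.

Emit:
apply_moves:
  dp:
    - [0, 0, 0]
    - [0, 0, 0]
    - [0, 0, 0]
    - [0, 0, 0]
    - [0, 0, 0]
    - [0, 0, 0]
    - [0, 0, 0]
    - [0, 0, 0]
    - [0, 0, 0]
    - [0, 0, 0]
  twist:
    - [0, 0, 0.05]
    - [0, 0, 0.05]
    - [0, 0, 0.05]
    - [0, 0, 0.05]
    - [0, 0, 0.05]
    - [0, 0, 0.05]
    - [0, 0, 0.05]
    - [0, 0, 0.05]
    - [0, 0, 0]
    - [0, 0, 0]
  fingers: [1, 1, 1, 1, 1, 1, 1, 1, 1, 1]

```text
time: 12.85
position: [0.5131, 0.1864, 0.1253]
tool_rot: [1.771, 2.595, 0.002]
ft_force: [1.4, 1.4, -1.0]
grip_width: 0.158
grip_force: 30.0
```

```bash
python3 - <<'E'
from w import *
print((s["position"][:2]-[.5138,.1860]).round(4), s["ft_force"],s["torque"])
E
```

```text
12.85 [0.5131 0.1864 0.1253] yawx 1.9437593091483878 j7 0.06649316076333255 z [ 0.001  0.001 -1.   ]
[-0.0007  0.0004] [ 1.42596489  1.44505027 -0.97695931] [ 0.46971023 -0.37108361  0.04394944]
```

Emit:
apply_moves:
  dp:
    - [0, 0, 0]
    - [0, 0, 0]
    - [0, 0, 0]
    - [0, 0, 0]
    - [0, 0, 0]
    - [0, 0, 0]
  twist:
    - [0, 0, 0.03]
    - [0, 0, 0.03]
    - [0, 0, 0.03]
    - [0, 0, 0.02]
    - [0, 0, 0]
    - [0, 0, 0]
  fingers: [1, 1, 1, 1, 1, 1]

```text
time: 13.5
position: [0.5131, 0.1861, 0.1252]
tool_rot: [1.913, 2.492, 0.001]
ft_force: [2.6, 3.4, -1.2]
grip_width: 0.153
grip_force: 30.1
```

```bash
python3 - <<'E'
from w import *
print((s["position"][:2]-[.5138,.1860]).round(4), s["ft_force"],s["torque"])
E
```

```text
13.5 [0.5131 0.1861 0.1252] yawx 1.8320912202059634 j7 -0.04273835331652839 z [ 0.001  0.    -1.   ]
[-0.0007  0.0001] [ 2.62571682  3.44961643 -1.15424739] [ 0.86897219 -0.54496108  0.05204827]
```

Emit:
apply_moves:
  dp:
    - [0, 0, 0]
    - [0, 0, 0]
    - [0, 0, 0]
    - [0, 0, 0]
  twist:
    - [0, 0, 0.02]
    - [0, 0, 0.02]
    - [0, 0, 0]
    - [0, 0, 0]
  fingers: [1, 1, 1, 1]

```text
time: 13.95
position: [0.5138, 0.186, 0.1255]
tool_rot: [1.961, 2.452, 0.002]
ft_force: [4.0, 3.1, -0.5]
grip_width: 0.155
grip_force: 30.5
```

```bash
python3 - <<'E'
from w import *
print((s["position"][:2]-[.5138,.1860]).round(4), s["ft_force"],s["torque"])
cv2.imwrite("pics/w4.png",im[:,:,::-1])
p=ray(k,pts(mask(im,(5,150,100),(17,255,255))),.15)[:,:2];p=p[np.linalg.norm(p-[.5138,.186],axis=1)<.06]
c=p.mean(0);v=np.linalg.svd(p-c,full_matrices=False)[2];print("bar",np.arctan2(v[0,1],v[0,0]))
E
```

```text
13.95 [0.5138 0.186  0.1255] yawx 1.7923943677861505 j7 -0.08196862231687067 z [ 0.002  0.    -1.   ]
[-0. -0.] [ 3.98024729  3.09563018 -0.50387549] [ 0.726684   -1.01344153  0.61579502]
bar -1.3241672507913276
```

View pics/w4.png

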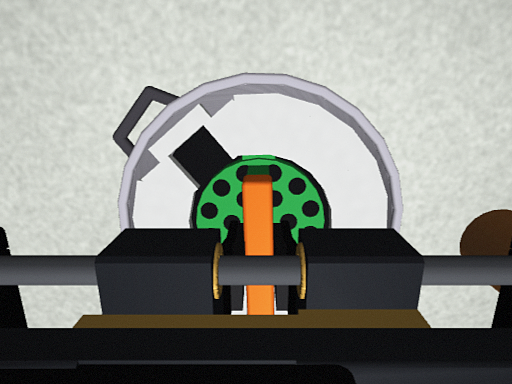

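The wrist view shows the lug hidden under the collar, with the notch visible well off it at (200,155). The yaw moment has jumped to 0.6 N m, which means it is at the stop. I'll ease off, open and retreat.

Emit:
apply_moves:
  dp:
    - [0, 0, 0]
    - [0, 0, 0]
    - [0, 0, 0]
    - [0, 0, 0]
    - [0, 0, 0]
    - [0, 0, 0]
    - [0, 0, 0]
    - [0, 0, 0]
    - [0, 0, 0]
    - [0, 0, 0]
  twist:
    - [0, 0, -0.03]
    - [0, 0, 0]
    - [0, 0, 0]
    - [0, 0, 0]
    - [0, 0, 0]
    - [0, 0, 0]
    - [0, 0, 0]
    - [0, 0, 0]
    - [0, 0, 0]
    - [0, 0, 0]
  fingers: [1, 1, 0, 0, 0, 0, 0, 0, 0, 0]

```text
time: 15.0
position: [0.5128, 0.1858, 0.1251]
tool_rot: [-1.926, -2.482, -0.0]
ft_force: [-0.7, -0.2, 0.5]
grip_width: 0.801
grip_force: 0.0
```

Emit:
apply_moves:
  dp:
    - [0, 0, 0]
    - [0, 0, 0]
    - [0, 0, -0.01]
    - [0, 0, -0.03]
    - [0, 0, -0.04]
    - [0, 0, -0.04]
    - [0, 0, -0.03]
    - [0, 0, 0]
    - [0, 0, 0]
  twist:
    - [0, 0, 0]
    - [0, 0, 0]
    - [0, 0, 0]
    - [0, 0, 0]
    - [0, 0, 0]
    - [0, 0, 0]
    - [0, 0, 0]
    - [0, 0, 0]
    - [0, 0, 0]
  fingers: [0, 0, 0, 0, 0, 0, 0, 0, 0]

```text
time: 15.9
position: [0.5131, 0.1858, 0.2761]
tool_rot: [1.926, 2.482, 0.003]
ft_force: [-0.5, 0.6, 0.4]
grip_width: 1.002
grip_force: 0.0
```

```bash
python3 - <<'E'
from w import *
cv2.imwrite("pics/w5.png",im[:,:,::-1])
p=ray(k,pts(mask(im,(5,150,100),(17,255,255))),.15)[:,:2];p=p[np.linalg.norm(p-[.5138,.186],axis=1)<.06]
c=p.mean(0);v=np.linalg.svd(p-c,full_matrices=False)[2];print("bar",c,(p.min(0)+p.max(0))/2,np.arctan(v[0,1]/v[0,0]),np.ptp((p-c)@v.T,axis=0),s["ft_force"])
E
```

```text
15.9 [0.5131 0.1858 0.2761] yawx 1.821760569875025 j7 -0.10693880916568971 z [ 0.002  0.001 -1.   ]
bar [0.51163821 0.18770174] [0.51162785 0.18629907] -1.301081049138986 [0.07813699 0.01392085] [-0.54644897  0.61105278  0.4462196 ]
```

View pics/w5.png

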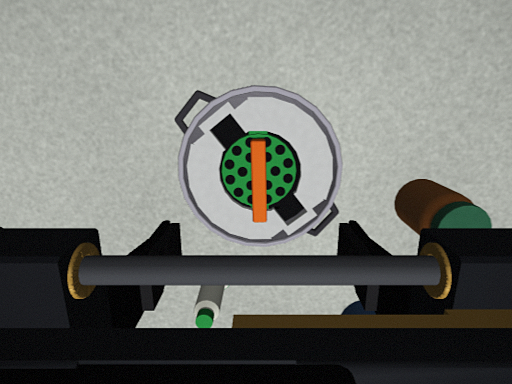

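The grid is released at (258,170), seated and centred, with its bar well off both notches. The spool is undisturbed. Handing in.

```bash
python3 -c "
from bench import ctrl
print(ctrl.close_job())"
```

```text
the job is handed in; nothing more can be done
None
```

The green stem grid is in the planter's mouth, turned clockwise to its stop and released, and the job is handed in; the hand-in call returned no verdict, so I have no confirmation that it passed.

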